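# Put the bench test kit away: fold the tool flap down, then shut the case

### The arm

A 6-joint arm with a two-finger parallel gripper is mounted at the origin on the work surface. World frame = base frame: x ahead of the robot, y to its left, z up, the work surface at z = 0. Lengths are in mm, angles in rad, forces in N, time in s.
With the tool pointing down it reaches from about 250 to 725 mm from the base axis. Payload 9.7 kg.
Tool frame: the origin (TCP) lies on the centre line of the jaws, within the pads' length; the fingertips stand 19 mm ahead of it and the grasp point (between the pads) is the TCP; z points along the fingers, y is the line along which they close (so a half turn about z gives the same grasp; the last joint's range is limited). The gripper opens to 85 mm and grips with 20 to 120 N. Pads are 22 mm wide; open, the fingers measure 114 mm over their backs; the gripper's body (76 mm by 85 mm) begins 54 mm behind the grasp point. The pads swing forward as they close: fully open they stand 13 mm farther back than shut.
Start: joints at [-1.253, 0.087, 0.176, 1.66, 0, 1.571], TCP at [171.86, -522.457, 250.284] pointing down, gripper open.
Joint ranges: [-3.13, 3.13], [-0.85, 1.81], [-1.15, 1.24], [-2.2, 2.28], [-1.44, 1.52], [-3.14, 3.14]. Speed limits (rad/s): [2.22, 2.22, 2.57, 3.14, 3.14, 3.14].

### API

Orientations are given as [roll, pitch, yaw] about the fixed x, y, z axes, in that order (R = Rz(yaw) Ry(pitch) Rx(roll)).
In Python, from station import manip gives the robot as it stands. Calls block until the motion is done:
- manip.move_to(position, orientation): joint-space move of the TCP to a pose.
- manip.line_to(position, ori=None, feed=150, force_limit=None): straight line of the TCP; ori=None keeps the orientation; feed is the mean speed in mm/s. With force_limit (N) it stops when the force on the tool has changed by that much, and returns True; else False.
- manip.movej(angles): joint-space move.
- manip.set_gripper(opening, f_grip=None): finger opening in mm; f_grip is the grip in N (None keeps the last); returns when the fingers have stopped.
- manip.pause(seconds).
- manip.ik(position, orientation): joint angles nearest the present ones, or None.
- manip.sense(): the state.
- manip.get_image(name): name is "scene" or "top" or "wrist"; returns a dict with "img" (384x512x3 uint8, red, green, blue), "intrinsics" (3x3 intrinsics, pixels), "k1" (the pictures are not rectified: a ray, as slopes to the right and down, at radius r is drawn at 1 + k1 r^2 times it, then the intrinsics apply), "R" (3x3) and "t" (3): a world point X has camera coordinates R X + t. Camera axes: x right, y down, z forward; pixel columns grow to the right and rows downward; lengths in mm; the calibration is good to about 2 mm. A picture is of the moment at which its call begins. There is no depth.
A pose or a line that the arm cannot do raises manip.IKError and nothing moves.
- manip.sign_off(): hands the job in; it is judged then, once.
The state is a dict: "clock": time; "joints": joint angles; "qvel": joint speeds; "tau": joint torques, N m; "eef_pos": TCP position; "tool_rot": TCP orientation; "force": force on the tool from outside, world axes, zero at the start; "ft_torque": the same for the moment, N m; "finger_gap": finger opening in mm; "grip_force": force on a finger pad.
Only numpy, scipy, OpenCV 4.12 (cv2) and the standard library are available. Lean on these libraries where they do the work, as an engineer would, in place of code of your own. Each camera call takes 0.05 s, during which the arm holds its last target. There are 200 camera calls.

### The job

Put the test kit away: first push the upright tool flap inside the equipment case down until it lies flat in the case, then push the open hinged cover over it until the case is fully shut. Use only the fingertips or the outside of the fingers, pinching and lifting nothing, leave the other things on the bench where they stand, and finish clear of the case.

Things in the scene. Friction and masses are not known exactly. Their poses are not given: they have to be found in the camera images.
- case: Open grey plastic case fixed to the bench: 260 mm in its x, 200 mm in its y, rim 70 mm high, walls 5 mm. Origin: centre of its underside, z up. The cover is hinged on the rim of its -y wall, the tool flap inside near its +y wall. Carrying handle outside the +y wall, 23 mm out, up to 35 mm high. What lies inside stays below the folded flap.
- lid (a joint): Angle of the case's cover, rad: 0 fully shut (stop), 1.57 straight up, 1.95 leaning back (stop). Starts open, 1.65 to 1.9. The hinge is stiff: the cover stays where it is left and takes up to 5 N at its free edge to move. It jams on the flap if the flap still stands.
- lid_hinge (a point): Middle of the cover's hinge line: case y = -100 mm, 70 mm above the bench. Axes turn with the cover: x along the hinge (the case's x), y to the free edge, z out of its outside face (up when shut). The cover is a shell 260 mm in x, 200 mm in y, 22 mm deep; its outside face is flat at z = 22 mm.
- lid_edge (a point): Middle of the cover's free edge, on its outside face: 200 mm from the hinge in the cover's y and 22 mm in its z. Axes as lid_hinge. When shut it lies over the case's +y wall, 92 mm above the bench.
- flap (a joint): Angle of the tool flap, rad: 0 folded flat in the case (its stop), 1.57 upright, 1.65 its other stop. It starts standing, 1.35 to 1.6, and folds towards the cover's hinge (the case's -y). The hinge is stiff: it stays where it is left and needs 1 to 2.5 N near its free edge.
- flap_hinge (a point): Middle of the flap's hinged edge on its plain outer face, which looks to the case's +y when upright, up when folded. Axis 5 mm under that face, at case y = 73 mm, 48 mm above the bench. x along the hinge, -y to the free edge, z out of the face. Aluminium plate 220 (x) x 120 (y) x 5 mm, small screwdrivers clipped on its inner face. Folded, its outer face is 53 mm above the bench.
- flap_edge (a point): Middle of the flap's free edge on its outer face, 120 mm from flap_hinge. Axes as flap_hinge.
- spool: Loose spool of solder standing on the bench beside the case on its +y side, nearer the robot than the jar, 56 mm across, 46 mm high; origin at the centre of its underside. Leave it alone.
- jar: Loose white jar, 56 mm across, 70 mm high, beside the case on its +y side; origin at the centre of its underside. Leave it alone.
- tin: Loose steel tin, 60 mm across, 60 mm high, on the cover's side of the case (its -y); origin at the centre of its underside. Leave it alone.
- supply: Loose black plug-in supply block, 50 x 90 x 40 mm, beyond the case; origin at the centre of its underside. Leave it alone.

How it is judged:
By the outcome, as a careful person would: the job done as asked, in the order asked, and still so for the second after the job is handed in, with the robot touching nothing.
It also fails if it takes over 54 s, if anything falls off the work surface, if the arm or the gripper's body presses on something with over 40 N, if the wrist force passes 120 N, or if a joint passes its speed limit or range.

## Working session

There is one attempt and no reset: what is moved stays moved. The work goes in short steps, each a Python script; the robot and the scene stay as the last script left them, time stands still between calls to the robot, and variables do not carry over. Pictures are saved under pics/ and viewed, at most 10 in all, crops included, and the job is handed in when it is done.

```bash
mkdir -p pics; ls
cat > h.py <<'E'
import numpy as np, cv2
from station import manip
def shot(n,f):
    d=manip.get_image(n); cv2.imwrite(f'pics/{f}.png',d['img'][:,:,::-1]); np.savez(f'pics/{f}.npz',**{k:np.array(v) for k,v in d.items()}); return d
def ray(d,uv):
    K=np.array(d['intrinsics']);k=float(d['k1']);R=np.array(d['R']);t=np.array(d['t'])
    dist=np.linalg.inv(K)@[uv[0],uv[1],1]; s=dist[:2].copy()
    for _ in range(30): s=dist[:2]/(1+k*(s@s))
    return -R.T@t, R.T@np.array([s[0],s[1],1])
def onz(d,uv,z):
    o,v=ray(d,uv); return o+v*(z-o[2])/v[2]
def proj(d,X):
    p=np.array(d['R'])@np.array(X)+np.array(d['t']); s=p[:2]/p[2]; s=s*(1+float(d['k1'])*(s@s))
    K=np.array(d['intrinsics']); return (K@[s[0],s[1],1])[:2]
E
python3 - <<'E'
from h import *
a=shot('scene','s0');b=shot('top','t0')
for d in(a,b): print(-np.array(d['R']).T@np.array(d['t']),d['k1'],np.array(d['intrinsics'])[0])
print(manip.sense()['tool_rot'],manip.sense()['clock'])
E
```

```text
pics
[1009.9449527   154.42835756  837.39779644] -0.08032202864741271 [370.46784495   0.         256.6734237 ]
[ 503.27674557   74.41924375 1042.08175219] -0.03244705613913536 [360.98435056   0.         254.18184529]
[-3.14038287e+00 -2.77142498e-05  3.17854382e-01] 0.1
```

View pics/s0.png

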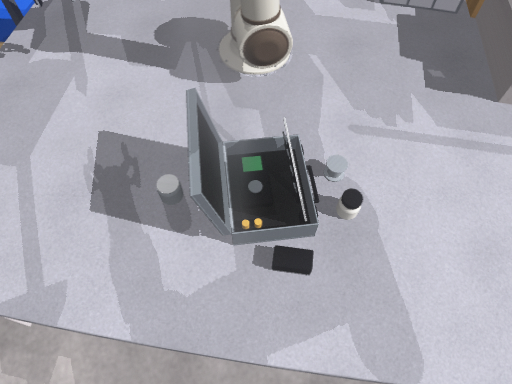

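View pics/t0.png

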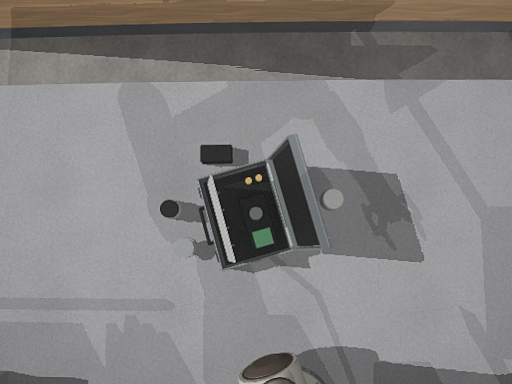

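The scene view has the case at about (270,190), with the cover leaning to (205,160) and the flap edge running (287,122) to (305,218). The top view has case corners near (199,180), (222,268), (292,248) and (268,160). I'll enlarge both to read the corners.

Run:
```python
import cv2,numpy as np
t=cv2.imread('pics/t0.png');s=cv2.imread('pics/s0.png')
a=cv2.resize(t[125:280,150:350],None,fx=4,fy=3.8,interpolation=cv2.INTER_CUBIC);a=cv2.resize(t[130:280,150:350],None,fx=4,fy=4,interpolation=cv2.INTER_CUBIC);cv2.imwrite('pics/t0c.png',a)
b=cv2.resize(s[85:250,180:380],None,fx=3.6,fy=3.6,interpolation=cv2.INTER_CUBIC);cv2.imwrite('pics/s0c.png',b)
```

```text
(no output)
```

View pics/t0c.png

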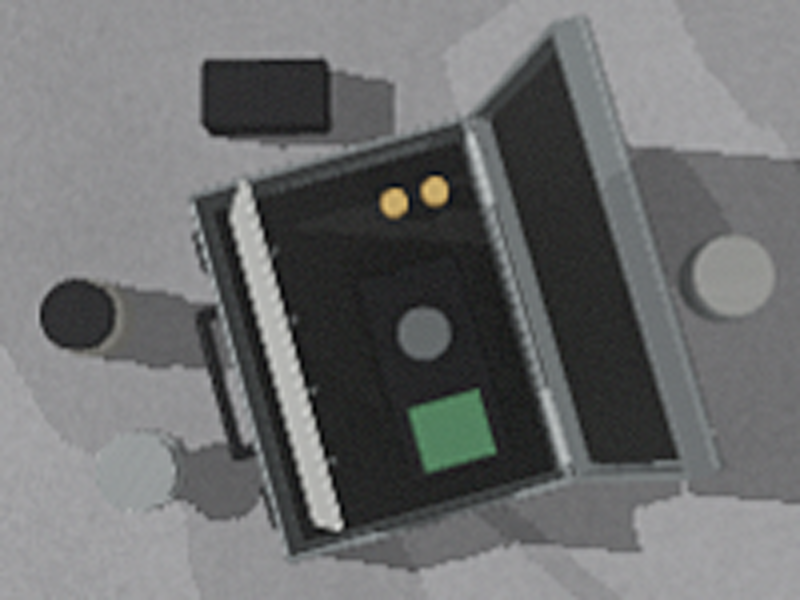

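View pics/s0c.png

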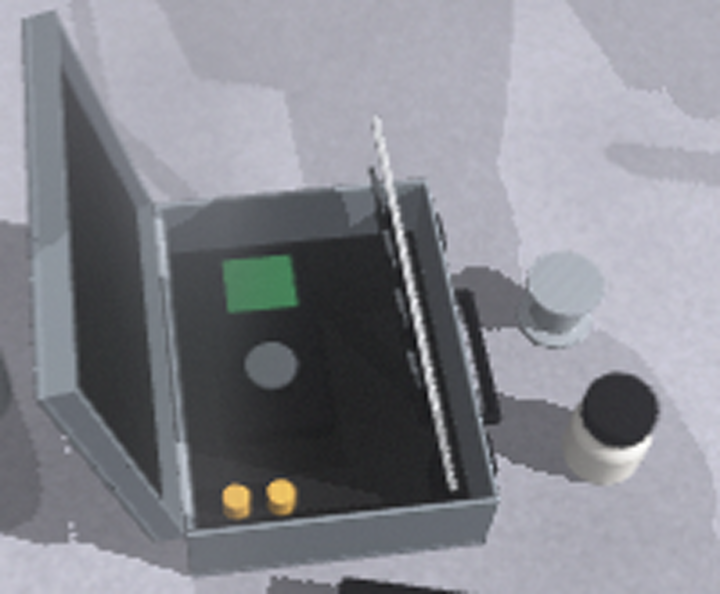

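The top crop has rim corners (193,200), (292,555), (568,470), (468,122), the flap edge at (243,182)–(335,528), and the cover's outer edge at (585,17)–(718,468). The scene crop has the flap edge at (377,118)–(455,488).

```bash
cat > m.py <<'E'
from h import *
T=dict(np.load('pics/t0.npz'));S=dict(np.load('pics/s0.npz'))
tc=lambda u,v:((u+.5)/4-.5+150,(v+.5)/4-.5+130)
sc=lambda u,v:((u+.5)/3.6-.5+180,(v+.5)/3.6-.5+85)
ct=[(193,200),(292,555),(568,470),(468,122)]  # (+y far),( +y near),(-y near),(-y far)
P=np.array([onz(T,tc(*c),70) for c in ct]);
cs=[(497,497),(425,180),(155,205),(187,530)]
Q=np.array([onz(S,sc(*c),70) for c in cs])
print(P.round(1));print(Q.round(1))
for A in(P,Q): print([round(np.linalg.norm(A[i]-A[(i+1)%4])) for i in range(4)])
A=(P+Q)/2; c=A.mean(0)
yv=(A[0]+A[1]-A[2]-A[3])[:2]; xv=(A[1]+A[2]-A[0]-A[3])[:2]
# +y case is toward world +y; case x = y x z
yaw=np.arctan2(yv[1],yv[0])-np.pi/2; print('yaw',yaw,np.arctan2(xv[1],xv[0]),'c',c)
Rz=np.array([[np.cos(yaw),-np.sin(yaw),0],[np.sin(yaw),np.cos(yaw),0],[0,0,1]]); o=np.array([c[0],c[1],0])
np.savez('case.npz',R=Rz,o=o)
def tri(a,b):
    (o1,v1),(o2,v2)=a,b; v1=v1/np.linalg.norm(v1);v2=v2/np.linalg.norm(v2)
    k=np.linalg.lstsq(np.c_[v1,-v2],o2-o1,rcond=None)[0]; p,q=o1+k[0]*v1,o2+k[1]*v2; return (p+q)/2,np.linalg.norm(p-q)
for n,a,b in [('flap far',(245,182),(455,488)),('flap near',(328,529),(377,118)),('lid far out',(585,17),(42,397)),('lid near out',(718,468),(23,20))]:
    X,e=tri(ray(T,tc(*a)),ray(S,sc(*b))); print(n,X.round(1),'case',(Rz.T@(X-o)).round(1),'gap',round(e,1))
for n,uv,z in [('jar',tc(78,314),70),('spool',tc(136,470),46),('tin',tc(735,276),60),('sup',tc(266,95),40)]:
    X=onz(T,uv,z); print(n,X.round(),(Rz.T@(X-o)).round())
E
python3 m.py
```

```text
[[637.8 244.   70. ]
 [399.2 175.3  70. ]
 [454.7  -8.7  70. ]
 [690.3  56.3  70. ]]
[[641.1 245.6  70. ]
 [396.9 176.3  70. ]
 [449.6 -12.5  70. ]
 [693.3  56.   70. ]]
[248, 192, 244, 195]
[254, 196, 253, 197]
yaw 0.2766656613465215 -2.8665347177574017 c [545.3630308  116.53359258  70.        ]
flap far [647.2 211.9  85.5] case [124.   63.9  85.5] gap 11.0
flap near [425.1 140.8 163.9] case [-109.1   56.2  163.9] gap 6.3
lid far out [712.3  -4.6 258.9] case [ 127.5 -162.1  258.9] gap 1.6
lid near out [465.2 -74.4 259. ] case [-129.3 -161.7  259. ] gap 2.8
jar [560. 321.  70.] [ 70. 193.  70.]
spool [454. 285.  46.] [-42. 187.  46.]
tin [ 585. -125.   60.] [ -28. -243.   60.]
sup [716. 198.  40.] [187.  32.  40.]
```

```bash
cat > p.py <<'E'
from h import *
C=np.load('case.npz');Rc,oc=C['R'],C['o']
def W(x,y,z): return Rc@np.array([x,y,z])+oc
TIP=19
YAW=0.2767-np.pi/2
ORI=[np.pi,0,YAW]
def tcp(x,y,ztip): return W(x,y,ztip+TIP)
X=-20
def flap(th,r=98): return tcp(X,73-r*np.cos(th)+5*np.sin(th)+11, 48+r*np.sin(th)+5*np.cos(th))
def lid(ph,r=170): return tcp(X,-100+r*np.cos(ph)-22*np.sin(ph)-11, 70+r*np.sin(ph)+22*np.cos(ph))
E
python3 - <<'E'
from p import *
for yw in (YAW,YAW+np.pi):
  O=[np.pi,0,yw]
  for n,p in [('swing',[300,-300,340]),('pre',tcp(X,100,300)),('pre2',tcp(X,100,145)),('f1.4',flap(1.4)),('f0',flap(0)),('over',tcp(X,-100,320)),('behindhi',tcp(X,-205,320)),('behind',tcp(X,-205,232)),('l1.8',lid(1.8)),('l1.2',lid(1.2)),('l.6',lid(.6)),('l0',lid(0))]:
    q=manip.ik(p,O); print(n,np.round(p),None if q is None else np.round(q,2))
E
```

```text
swing [ 300 -300  340] [-0.79 -0.16  0.12  1.85  0.   -2.63]
pre [499. 207. 319.] [ 0.39  0.1   0.33  1.8   0.   -1.45]
pre2 [499. 207. 164.] [ 0.39  0.05 -0.03  1.49  0.   -1.45]
f1.4 [506. 181. 164.] [ 0.34  0.04 -0.04  1.49  0.   -1.5 ]
f0 [530.  98.  72.] [ 0.18  0.07 -0.19  1.31  0.   -1.67]
over [553.  15. 339.] [ 0.03  0.15  0.42  1.84  0.   -1.82]
behindhi [582. -86. 339.] [-0.15  0.24  0.53  1.86  0.   -1.99]
behind [582. -86. 251.] [-0.15  0.18  0.28  1.67  0.   -1.99]
l1.8 [573. -53. 250.] [-0.09  0.15  0.24  1.66  0.   -1.94]
l1.2 [545.  44. 255.] [ 0.08  0.08  0.18  1.67  0.   -1.77]
l.6 [522. 127. 203.] [ 0.24  0.04  0.04  1.57  0.   -1.61]
l0 [510. 168. 111.] [ 0.32  0.05 -0.13  1.39  0.   -1.53]
swing [ 300 -300  340] [-0.79 -0.16  0.12  1.85  0.    0.51]
pre [499. 207. 319.] [0.39 0.1  0.33 1.8  0.   1.69]
pre2 [499. 207. 164.] [ 0.39  0.05 -0.03  1.49  0.    1.69]
f1.4 [506. 181. 164.] [ 0.34  0.04 -0.04  1.49  0.    1.64]
f0 [530.  98.  72.] [ 0.18  0.07 -0.19  1.31  0.    1.48]
over [553.  15. 339.] [0.03 0.15 0.42 1.84 0.   1.32]
behindhi [582. -86. 339.] [-0.15  0.24  0.53  1.86  0.    1.15]
behind [582. -86. 251.] [-0.15  0.18  0.28  1.67  0.    1.15]
l1.8 [573. -53. 250.] [-0.09  0.15  0.24  1.66  0.    1.2 ]
l1.2 [545.  44. 255.] [0.08 0.08 0.18 1.67 0.   1.37]
l.6 [522. 127. 203.] [0.24 0.04 0.04 1.57 0.   1.53]
l0 [510. 168. 111.] [ 0.32  0.05 -0.13  1.39  0.    1.61]
```

```bash
sed -i 's/^YAW=.*/YAW=0.2767+np.pi\/2/' p.py
python3 - <<'E'
from p import *
s=lambda m:print(m,round(manip.sense()['clock'],2),np.round(manip.sense()['eef_pos']),np.round(manip.sense()['force'],1))
manip.set_gripper(0); s('grip')
manip.move_to([300,-300,345],ORI); manip.move_to(tcp(X,108,290),ORI); s('pre')
print(manip.line_to(tcp(X,108,146),feed=150,force_limit=10)); s('down')
shot('scene','s1')
for th in np.linspace(1.5,0.05,9):
    hit=manip.line_to(flap(th),feed=90,force_limit=15); s(f'th{th:.2f} {hit}')
    if hit: break
shot('scene','s2');shot('top','t2')
a=cv2.imread('pics/s1.png')[60:260,150:400];b=cv2.imread('pics/s2.png')[60:260,150:400]
cv2.imwrite('pics/c12.png',cv2.resize(np.hstack([a,b]),(800,320)))
E
```

```text
grip 0.87 [ 172. -522.  250.] [-0.1 -0.2 -0.1]
pre 3.92 [497. 214. 309.] [-0.2 -0.1 -0.1]
False
down 5.03 [497. 215. 166.] [0.6 0.4 0. ]
th1.50 False 5.52 [504. 190. 165.] [ 0.5  0.9 -0.4]
th1.32 False 5.87 [509. 173. 163.] [ 0.7  0.1 -0.1]
th1.14 False 6.22 [513. 156. 158.] [-0.2  0.3 -0.8]
th0.96 False 6.57 [517. 141. 150.] [ 0.   0.7 -0. ]
th0.78 False 6.92 [521. 127. 139.] [-0.8  0.  -0.1]
th0.59 False 7.27 [524. 116. 125.] [-0.7  0.8 -0.2]
th0.41 False 7.62 [527. 107. 110.] [ 0.  -0.2  0.8]
th0.23 False 7.97 [529. 101.  94.] [ 0.1 -0.7 -0.3]
th0.05 False 8.32 [529.  98.  76.] [-0.2  1.  -0.7]
```

View pics/c12.png

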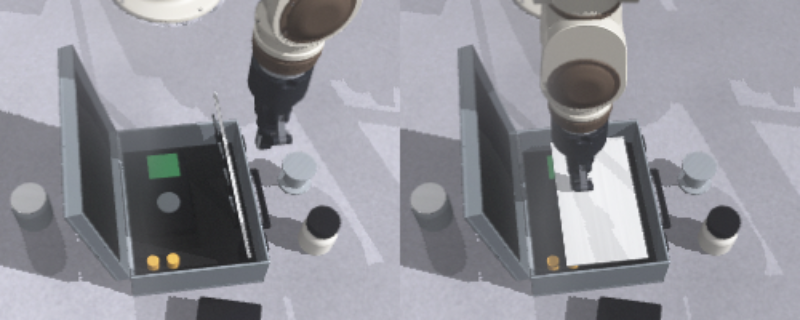

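The flap has folded nearly flat under the fingertip. I'll press it to its stop, lift off and check, then go behind the cover.

Run:
```python
from p import *
s=lambda m:print(m,round(manip.sense()['clock'],2),np.round(manip.sense()['eef_pos'],1),np.round(manip.sense()['force'],1))
f=flap(0); f[2]-=12
print(manip.line_to(f,feed=25,force_limit=12)); s('pressed')
p=np.array(manip.sense()['eef_pos']); manip.line_to([p[0],p[1],345],feed=200)
manip.line_to(tcp(X,-210,326),feed=200); s('over')
shot('top','t3');shot('scene','s3')
a=cv2.imread('pics/s3.png')[60:260,150:400];b=cv2.imread('pics/t3.png')[100:300,140:390]
cv2.imwrite('pics/c3.png',cv2.resize(np.hstack([a,b]),(800,320)))
```

```text
True
pressed 8.81 [530.3  97.9  71.9] [-1.7 -0.1  8.4]
over 11.46 [583.3 -90.2 345.2] [-0.6  0.7  0.5]
```

View pics/c3.png

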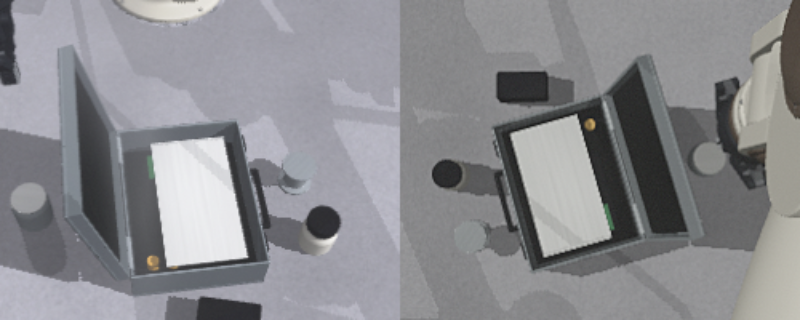

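The flap is flat: contact was at tip z = 52.9 against the expected 53. The cover is unmoved and the tool is behind it. Next I push the cover.

Run:
```python
from p import *
s=lambda m:print(m,round(manip.sense()['clock'],2),np.round(manip.sense()['eef_pos'],1),np.round(manip.sense()['force'],1))
print(manip.line_to(tcp(X,-210,232),feed=150,force_limit=10)); s('down')
for ph in np.linspace(1.78,0.06,13):
    hit=manip.line_to(lid(ph),feed=90,force_limit=20); s(f'ph{ph:.2f} {hit}')
    if hit: break
else:
    f=lid(0); f[2]-=12
    print(manip.line_to(f,feed=25,force_limit=18)); s('pressed')
shot('scene','s4')
```

```text
False
down 12.33 [583.6 -90.7 252.1] [-0.4 -0.8  0.5]
ph1.78 False 12.95 [571.9 -49.8 250.8] [-0.3  0.2 -0.8]
ph1.64 False 13.38 [565.4 -27.1 257.4] [-0.1  0.3 -0.3]
ph1.49 False 13.8 [558.7  -3.6 260.3] [-0.   0.1  0.5]
ph1.35 False 14.22 [552.   20.  259.7] [1.1 0.  0.4]
ph1.21 False 14.65 [545.2  43.4 255.5] [-0.3 -0.3  0.7]
ph1.06 False 15.07 [538.8  65.9 248. ] [-0.4  0.5  0.1]
ph0.92 False 15.5 [532.7  87.1 237.2] [ 0.2 -1.7  0.2]
ph0.78 False 15.93 [527.2 106.6 223.4] [ 0.7 -0.3 -0.2]
ph0.63 False 16.35 [522.2 123.9 206.8] [-0.3 -0.4  0.9]
ph0.49 False 16.77 [517.9 138.9 187.8] [ 0.1  0.5 -0.4]
ph0.35 False 17.2 [514.4 151.1 166.8] [-0.2 -0.6 -0.4]
ph0.20 False 17.62 [511.7 160.3 144.2] [-0.5 -0.7  0.7]
ph0.06 False 18.05 [510.1 166.2 120.8] [-0.5  0.4  0.9]
True
pressed 18.6 [510.6 167.2 111. ] [-1.2 -0.7  7.9]
```

View pics/s4.png

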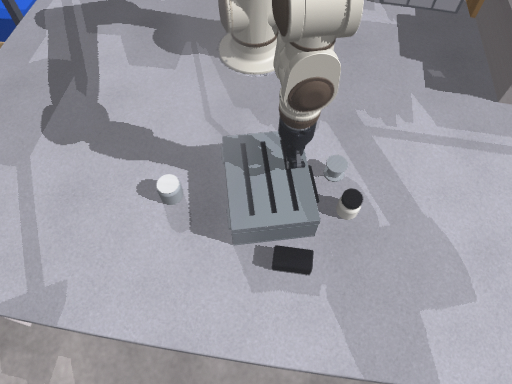

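The cover is down: the stop was felt at tip z = 92.0, as expected. I'll retract clear of the case and check.

Run:
```python
from p import *
p=np.array(manip.sense()['eef_pos']); manip.line_to([p[0],p[1],330],feed=150)
manip.move_to([300,-300,330],ORI); manip.pause(.3)
shot('scene','s5');shot('top','t5'); print(manip.sense()['clock'])
a=cv2.imread('pics/s5.png')[60:300,130:400];b=cv2.imread('pics/t5.png')[100:340,130:400]
cv2.imwrite('pics/c5.png',cv2.resize(np.hstack([a,b]),(800,356)))
d=dict(np.load('pics/s5.npz'));print([ (proj(d,W(x,100,92))-[130,60])*400/270 for x in(-130,130)])
```

```text
22.525
[array([250.47305215, 100.98455206]), array([281.92640415, 236.34798594])]
```

View pics/c5.png

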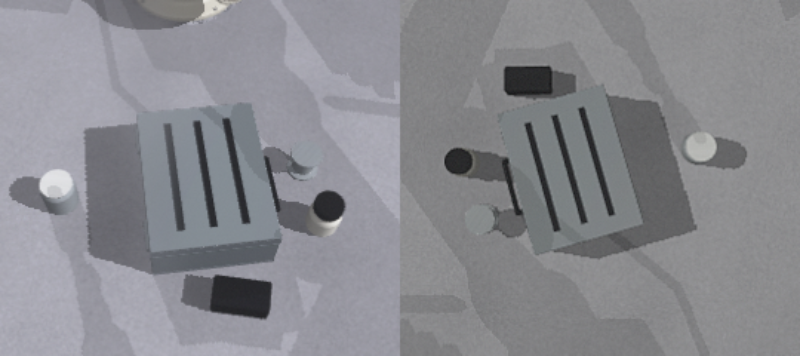

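The case is shut: the cover corners at about (250,103) and (279,237) match the predicted (250,101) and (282,236). The other things stand where they were and the arm is clear.

```bash
python3 -c "
from station import manip
print(manip.sign_off())"
```

```text
the job is handed in; nothing more can be done
None
```

The job is handed in at about 22.5 s: the tool flap was pushed flat first, then the cover fully shut; the other things look unmoved in the last pictures and the arm is clear of the case.

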